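Sort bottles, jars and a tube block back into their trays

ROBOT

A 6-joint arm with a two-finger parallel gripper is mounted at the origin on the work surface. World frame = base frame: x ahead of the robot, y to its left, z up, the work surface at z = 0. Lengths are in mm, angles in rad, forces in N, time in s.
With the tool pointing down it reaches from about 275 to 750 mm from the base axis. Payload 10.2 kg.
Tool frame: the origin (TCP) lies on the centre line of the jaws, within the pads' length; the fingertips stand 19 mm ahead of it and the grasp point (between the pads) is the TCP; z points along the fingers, y is the line along which they close (so a half turn about z gives the same grasp; the last joint's range is limited). The gripper opens to 85 mm and grips with 20 to 120 N. Pads are 22 mm wide; open, the fingers measure 114 mm over their backs; the gripper's body (76 mm by 85 mm) begins 54 mm behind the grasp point. The pads swing forward as they close: fully open they stand 13 mm farther back than shut.
Start: joints at [1.047, 0.313, 1.498, -0, 1.331, -0.223], TCP at [155.562, 501.43, 250.294] pointing down, gripper open.
Joint ranges: [-2.94, 2.94], [-0.97, 2.17], [0.19, 2.56], [-1.23, 4.37], [0.02, 3.11], [-2.88, 2.88]. Speed limits (rad/s): [2.39, 2.39, 3.01, 3.14, 3.14, 3.14].

INTERFACE

Orientations are given as a unit quaternion [w, x, y, z].
In Python, from rig import sense, capture, finish_job, regions_of, mark_of gives the robot as it stands.
- The arm moves only by the tool jog_arm, never from a script. Its argument "series" is text: rows parted by semicolons, each of 7 numbers parted by spaces: the shift along the tool's x, y, z in units of 0.4 m (1.0 is 0.4 m), then the turn, a rotation vector about the tool's x, y, z in units of pi/2 rad (1.0 is pi/2 rad), then the opening, from -1 (shut) to 1 (fully open). A call has 1 to 20 rows; each row is the pose to reach, as a shift and turn from the pose commanded when the call began, along the tool's axes at that moment; what a row does not reach only later rows make up. A row lasts 1/8 s, in which the tool goes at most 62.5 mm and 10.7 degrees, less where a joint would pass 70% of its speed; a pose out of reach is approached as far as the arm can. A call with a number of a shift or a turn outside -1 to 1 is refused whole. A call with a gripper value outside its range is refused whole. The fingers move at their own pace and stop on an object; "grip_force" is the grip in N (left out, the last holds). Time passes only in rows, so rows that repeat a pose let the fingers close. It gives the time, the measured TCP pose, the force, the opening and the grip force at its end, in the units of the state.
- sense(): the state, without advancing time (a new reading comes with each control period).
- capture(name): name is "scene" or "top"; returns a dict with "img" (480x640x3 uint8, red, green, blue), "intrinsics" (3x3 intrinsics, pixels), "dist_coeffs" ([k1, k2, p1, p2, k3] as OpenCV has them; the pictures are not rectified), "R" (3x3) and "t" (3): a world point X has camera coordinates R X + t. Camera axes: x right, y down, z forward; pixel columns grow to the right and rows downward; lengths in mm; the calibration is good to about 2 mm. A picture is of the moment at which its call begins. There is no depth.
- finish_job(): hands the job in; it is judged then, once.
Trained networks look in a picture, given as the dict that the camera call returned (one of the last four; its "shot" number tells which), for a name from the list of things; names that differ only in an ending like _2 or _b are one class to them, and where a whole thing is asked for, a point or a joint stands for the part that bears it (a point fixed in the world has none). Each returns a list of dicts, best first, with "confidence" (0 to 1); they miss things now and then, are a little off and sometimes report something else, mostly with a low value. They report only what shows in the picture. A call takes as long as a camera call. They do not tell look-alikes from the thing itself.
- regions_of(label, picture): "region" (480x640 bool, what is visible of it) and "point" ([row, column] in pixels, amid what is visible of it).
- mark_of(label, picture): "point" ([row, column] in pixels: a listed point, or the origin of a listed thing).
The state is a dict: "time_s": time; "joints": joint angles; "dq": joint speeds; "tau": joint torques, N m; "eef_pos": TCP position; "ee_rot": TCP orientation; "force": force on the tool from outside, world axes, zero at the start; "wrist_torque": the same for the moment, N m; "grip_width": opening from 0.0 (shut) to 1.0 (fully open); "grip_force": force on a finger pad.
Only numpy, scipy, OpenCV 4.12 (cv2) and the standard library are available. Lean on these libraries where they do the work, as an engineer would, in place of code of your own. Each camera call takes 0.05 s, during which the arm holds its last target. There are 200 camera calls.

TASK

Tidy the lab bench after a run: stand the two slim bottles upright in the smaller, deeper two-bay tray, one in each bay, stand the two squat jars upright in the larger two-bay tray, one in each bay, and put the black tube block flat, right way up, on the floor of the tray without a divider. Set each thing down rather than dropping it, and leave the tip box and the white tube rack where they are.

Things in the scene. Friction and masses are not known exactly. Their poses are not given: they have to be found in the camera images.
- bottle_a: small amber glass bottle with a narrow white screw cap and paper label, standing upright; round body 34 mm diameter from the underside up to 56 mm, shoulder, cap 24 mm diameter from 66 to 84 mm (overall height 84). About 70 g. Origin: centre of the underside, z up along its axis. Best gripped by the body, about 42 mm up. The two bottles are alike and interchangeable
- bottle_b: small amber glass bottle with a narrow white screw cap and paper label, standing upright; round body 34 mm diameter from the underside up to 56 mm, shoulder, cap 24 mm diameter from 66 to 84 mm (overall height 84). About 70 g. Origin: centre of the underside, z up along its axis. Best gripped by the body, about 42 mm up. The two bottles are alike and interchangeable
- jar_a: squat amber glass jar with a full-width white screw lid and paper label, standing upright; a plain cylinder 52 mm diameter, 50 mm tall (lid: the top 14 mm). About 110 g. Origin: centre of the underside, z up along its axis. Best gripped about 34 mm up. The two jars are alike and interchangeable
- jar_b: squat amber glass jar with a full-width white screw lid and paper label, standing upright; a plain cylinder 52 mm diameter, 50 mm tall (lid: the top 14 mm). About 110 g. Origin: centre of the underside, z up along its axis. Best gripped about 34 mm up. The two jars are alike and interchangeable
- tube_block: black rectangular tube block with 4 x 6 wells and a row of five low white tube caps on top; 54 mm along its x, 84 mm along its y, 40 mm tall (caps 6 mm more). About 160 g. Origin: centre of the underside, z up. Best gripped across the 54 mm sides (along its x), about 31 mm up. At the start it is turned at most 0.4 rad from the world axes
- bottle_tray: the bottles' tray: smaller, deeper two-bay tray, outside 66 (x) x 128 (y) x 22 mm tall, grey plastic, fixed; walls and floor 4 mm thick. Origin: centre of the underside; x across the short side, y along the length, z up. One divider makes two square bays, 58 x 58 mm inside, centred at y = +31 and -31 mm. Turned at most 0.35 rad from the world axes
- jar_tray: the jars' tray: larger, shallow two-bay tray, outside 86 (x) x 168 (y) x 16 mm tall, grey plastic, fixed; walls and floor 4 mm thick. Origin: centre of the underside; x across the short side, y along the length, z up. One divider makes two square bays, 78 x 78 mm inside, centred at y = +41 and -41 mm. Turned at most 0.35 rad from the world axes
- block_tray: the tube block's tray: shallow tray without a divider, outside 90 (x) x 120 (y) x 16 mm tall, inside 82 x 112 mm, grey plastic, fixed; walls and floor 4 mm thick. Origin: centre of the underside; x across the short side, y along the length, z up. The block fits with its length along the tray's length. Turned at most 0.35 rad from the world axes
- tip_box: bystander: closed pipette-tip box, white with a clear lid and a blue latch, 85 (x) x 120 (y) x 62 mm tall, loose, at the far side beyond the trays; not to be moved. Origin: centre of the underside
- white_rack: bystander: white tube rack on four legs, 60 (x) x 90 (y) x 35 mm tall, loose, at the far side beyond the trays; not to be moved. Origin: centre of the underside
Not all that is in view belongs to the job. Leave any purple look-alike of the jar_tray alone.

How it is judged (in metres and radians):
At the end, for the whole second after the job is handed in: One bottle in each bottle-tray bay and one jar in each jar-tray bay (within 16 mm of the bay centre in tray x and y), the block in the undivided tray (within 18 mm of its centre in x and y); all upright within 0.1 rad, undersides 1 to 9 mm over the bench (on the tray floor), at rest (((x of bottle_a in the frame of bottle_tray between -0.016 and 0.016 m and y of bottle_a in the frame of bottle_tray between 0.015 and 0.047 m and z of bottle_a in the frame of bottle_tray between 0.001 and 0.009 m and x of bottle_b in the frame of bottle_tray between -0.016 and 0.016 m and y of bottle_b in the frame of bottle_tray between -0.047 and -0.015 m and z of bottle_b in the frame of bottle_tray between 0.001 and 0.009 m) or (x of bottle_a in the frame of bottle_tray between -0.016 and 0.016 m and y of bottle_a in the frame of bottle_tray between -0.047 and -0.015 m and z of bottle_a in the frame of bottle_tray between 0.001 and 0.009 m and x of bottle_b in the frame of bottle_tray between -0.016 and 0.016 m and y of bottle_b in the frame of bottle_tray between 0.015 and 0.047 m and z of bottle_b in the frame of bottle_tray between 0.001 and 0.009 m)) and ((x of jar_a in the frame of jar_tray between -0.016 and 0.016 m and y of jar_a in the frame of jar_tray between 0.025 and 0.057 m and z of jar_a in the frame of jar_tray between 0.001 and 0.009 m and x of jar_b in the frame of jar_tray between -0.016 and 0.016 m and y of jar_b in the frame of jar_tray between -0.057 and -0.025 m and z of jar_b in the frame of jar_tray between 0.001 and 0.009 m) or (x of jar_a in the frame of jar_tray between -0.016 and 0.016 m and y of jar_a in the frame of jar_tray between -0.057 and -0.025 m and z of jar_a in the frame of jar_tray between 0.001 and 0.009 m and x of jar_b in the frame of jar_tray between -0.016 and 0.016 m and y of jar_b in the frame of jar_tray between 0.025 and 0.057 m and z of jar_b in the frame of jar_tray between 0.001 and 0.009 m)) and x of tube_block in the frame of block_tray between -0.018 and 0.018 m and y of tube_block in the frame of block_tray between -0.018 and 0.018 m and z of tube_block in the frame of block_tray between 0.001 and 0.009 m and angle between each of bottle_a, bottle_b, jar_a, jar_b, tube_block's own z axis and vertical below 0.1 rad and linear speed of each of bottle_a, bottle_b, jar_a, jar_b, tube_block below 0.02 m/s and angular speed of each of bottle_a, bottle_b, jar_a, jar_b, tube_block below 0.2 rad/s); the robot touches nothing.
It fails at once if the tip box or the white tube rack is pushed more than 15 mm from its place (distance of any of tip_box, white_rack from where it was at the start of the episode above 0.015 m).
It fails at once if one of the things is dropped: out of the fingers' touch and moving faster than 0.7 m/s (a free fall of about 25 mm) ((linear speed of bottle_a above 0.7 m/s and contact force between bottle_a and the fingers below 0.05 N) or (linear speed of bottle_b above 0.7 m/s and contact force between bottle_b and the fingers below 0.05 N) or (linear speed of jar_a above 0.7 m/s and contact force between jar_a and the fingers below 0.05 N) or (linear speed of jar_b above 0.7 m/s and contact force between jar_b and the fingers below 0.05 N) or (linear speed of tube_block above 0.7 m/s and contact force between tube_block and the fingers below 0.05 N)).
It also fails if it takes over 128 s, if anything falls off the work surface, if the arm or the gripper's body presses on something with over 40 N, if the wrist force passes 120 N, or if a joint passes its speed limit or range.

## Working session

There is one attempt and no reset: what is moved stays moved. The work goes in short steps, Python scripts to look and compute and a tool call to move; the robot and the scene stay as the last step left them, time stands still between calls to the robot, and variables do not carry over. Pictures are saved under pics/ and viewed, at most 14 in all, crops included, and the job is handed in when it is done.

Besides the shell and the picture viewer there is one more tool, called after ">>>" as name(argument=value, ...) on one line, values as JSON. jog_arm: Moves the arm, as the interface text tells. Shifts and turns lie within -1 to 1; 1 stands for 0.4 m of shift or pi/2 rad of turn. Its arguments: {"type":"object","properties":{"series":{"type":"string"},"grip_force":{"type":"number"}},"required":["series"]}

```bash
mkdir -p pics; ls
cat > h.py <<'E'
import numpy as np, cv2
from rig import *
def save(c,n): cv2.imwrite(f'pics/{n}.png', c['img'][:,:,::-1])
def ray(c,px):  # px=(row,col)
    K=np.array(c['intrinsics'],float);d=np.array(c['dist_coeffs'],float)
    u=cv2.undistortPoints(np.array([[[px[1],px[0]]]],float),K,d)[0,0]
    R=np.array(c['R']);t=np.array(c['t']).ravel()
    return -R.T@t, R.T@np.array([u[0],u[1],1.])
def atz(c,px,z):
    o,v=ray(c,px); return o+v*(z-o[2])/v[2]
def tri(a,pa,b,pb):
    o,v=ray(a,pa);p,w=ray(b,pb);v=v/np.linalg.norm(v);w=w/np.linalg.norm(w)
    s=np.linalg.lstsq(np.c_[v,-w],p-o,rcond=None)[0]
    A=o+s[0]*v;B=p+s[1]*w
    return (A+B)/2,np.linalg.norm(A-B)
def proj(c,X):
    return cv2.projectPoints(np.array(X,float).reshape(-1,3),cv2.Rodrigues(np.array(c['R'],float))[0],np.array(c['t'],float),np.array(c['intrinsics'],float),np.array(c['dist_coeffs'],float))[0].reshape(-1,2)[:,::-1]
E
python3 - <<'E'
from h import *
np.set_printoptions(precision=1,suppress=True)
a=capture('scene');b=capture('top');save(a,'s0');save(b,'t0')
for c in(a,b): print(ray(c,(240,320)))
for l in ['bottle_a','jar_a','tube_block','bottle_tray','jar_tray','block_tray','tip_box','white_rack']:
    for n,c in(('s',a),('t',b)):
        for r in mark_of(l,c): print(l,n,'mark',np.round(r['point'],1),round(r['confidence'],2),atz(c,r['point'],0)[:2])
        for r in regions_of(l,c): print(l,n,'reg',np.round(r['point'],1),round(r['confidence'],2),r['region'].sum())
print(sense())
E
```

```text
pics
(array([1381.5,   46.8,  896.2]), array([-0.7, -0. , -0.7]))
(array([ 283.2,   18.2, 1349.9]), array([ 0.2,  0. , -1. ]))
bottle_a s mark [189.2 367.8] 0.69 [411.9 146.8]
bottle_a s mark [177.3 176.9] 0.57 [ 368.1 -291.9]
bottle_a s mark [235.4 140.7] 0.2 [ 550.7 -337.1]
bottle_a s reg [164.8 172.2] 0.83 493
bottle_a s reg [178.4 370.7] 0.76 488
bottle_a t mark [332.9 475.5] 0.72 [ 372.8 -296.2]
bottle_a t mark [295.1 280.2] 0.61 [420.6 144.4]
bottle_a t mark [283.3 339.3] 0.36 [458.   13.6]
bottle_a t reg [332.7 476.8] 0.72 283
bottle_a t reg [294.2 277.6] 0.62 218
jar_a s mark [201.6 306.5] 0.81 [451.   9.]
jar_a s mark [175.9 416.6] 0.58 [368.3 261.2]
jar_a s mark [174.4 174.2] 0.4 [ 358.  -299.9]
jar_a s mark [195.9 236.8] 0.16 [ 431.4 -147.5]
jar_a s reg [239.7 475.6] 0.7 2240
jar_a s reg [171.5 420.6] 0.68 668
jar_a s reg [196.5 308.4] 0.6 697
jar_a s reg [190.  238.1] 0.23 1087
jar_a t mark [312.7 225.2] 0.76 [371.6 263. ]
jar_a t mark [279.7 339.1] 0.67 [466.1  14.7]
jar_a t reg [310.8 219.2] 0.85 540
jar_a t reg [278.7 338. ] 0.68 490
tube_block s mark [196.6 239.2] 0.6
[... 1303 characters left out ...]
. ]
tip_box t mark [158.3 431.6] 0.67 [ 772.9 -181.6]
tip_box t reg [152.2 436.5] 0.79 2317
white_rack s mark [317.1 400.5] 0.82 [759.8 187.9]
white_rack s reg [305.3 399.9] 0.93 1552
white_rack t mark [152.3 274.2] 0.82 [757.6 192.6]
white_rack t reg [147.4 278.1] 0.74 1010
white_rack t reg [300.8 410.8] 0.72 1075
{'time_s': 1.7, 'joints': array([ 1. ,  0.3,  1.5,  0. ,  1.3, -0.2]), 'dq': array([-0., -0., -0.,  0., -0.,  0.]), 'tau': array([ -0. , -41.2, -26. ,  -0. ,   0. ,  -0. ]), 'eef_pos': array([155.6, 501.4, 250.3]), 'ee_rot': array([-0. ,  0.1,  1. , -0. ]), 'force': array([0.7, 0. , 0.2]), 'wrist_torque': array([-0., -0.,  0.]), 'grip_force': 0.0, 'grip_width': 1.0004666810863283}
```

View pics/t0.png

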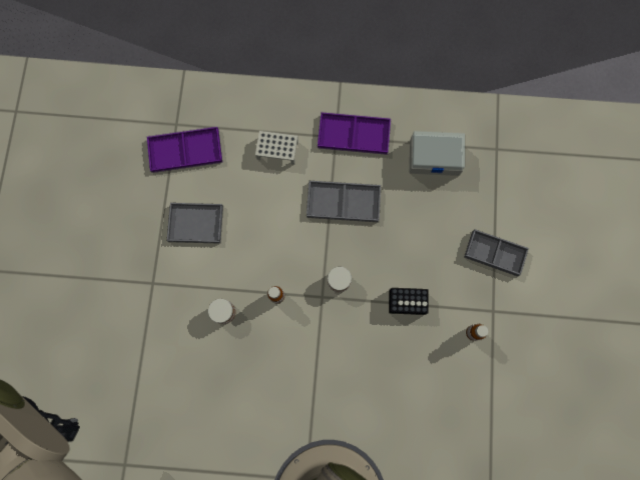

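View pics/s0.png

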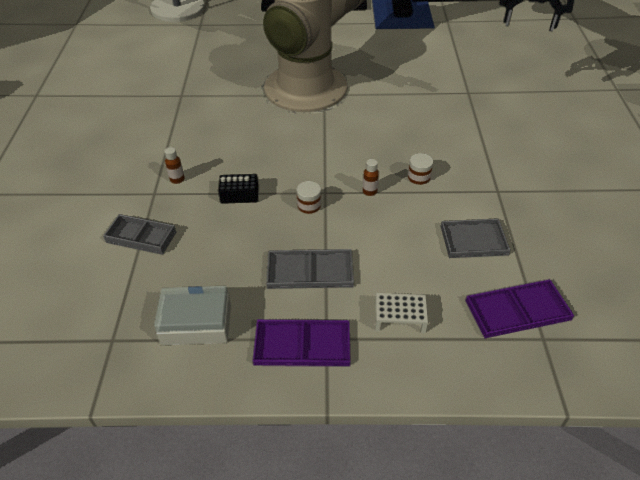

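Top view: the two bottles are at (276,293) and (477,332), and the jars at (220,311) and (340,279). The block is at (409,301), the bottle tray at (496,252) and the block tray at (195,223).

There are three jar-tray candidates: grey (343,202), purple (354,133) and purple (185,150). The grey one fits, because it is grey with one divider, and purple ones are named as look-alikes. I'll fit models to both views and confirm this in a crop.

```bash
cat > fit.py <<'E'
from h import *
from scipy.optimize import minimize
th=np.linspace(0,2*np.pi,24,endpoint=False)
cyl=lambda r,a,b:np.array([[r*np.cos(t),r*np.sin(t),z] for z in(a,b) for t in th])
box=lambda x,y,h:np.array([[sx*x/2,sy*y/2,z] for z in(0,h) for sx in(-1,1) for sy in(-1,1)])
M={'bottle_a':[cyl(17,0,56),np.r_[cyl(17,55,56),cyl(12,65,66)],cyl(12,66,84)],'jar_a':[cyl(26,0,50)],'tube_block':[box(54,84,40)],
'bottle_tray':[box(66,128,22)],'jar_tray':[box(86,168,16)],'block_tray':[box(90,120,16)],'tip_box':[box(85,120,62)],'white_rack':[box(60,90,35)]}
S=4
def sil(c,l,p):
    x,y,z,w=p;R=np.array([[np.cos(w),-np.sin(w),0],[np.sin(w),np.cos(w),0],[0,0,1]])
    m=np.zeros((480*S,640*S),np.uint8)
    for P in M[l]:
        q=proj(c,P@R.T+[x,y,z])[:,::-1]
        cv2.fillConvexPoly(m,cv2.convexHull(np.round((q+.5)*S-.5).astype(np.int32)),1)
    return m
def feat(m,s):  # centroid, second moments (px)
    M=cv2.moments(m,True);return np.array([M['m10']/M['m00']/s,M['m01']/M['m00']/s]),np.array([M['mu20'],M['mu11'],M['mu02']])/M['m00']/s/s
def fit(l,x,y,views,yaw=True,regs=None):
    tg=[]
    for c in views:
        z=M[l][0][:,2].max()/2; e=proj(c,[x,y,z])[0]
        rs=regs[c['shot']] if regs else regions_of(l,c)
        rs=[r for r in rs if np.hypot(*(np.array(r['point'])-e))<25]
        if not rs: print('  no region',l);continue
        m=np.kron(rs[0]['region'].astype(np.uint8),np.ones((S,S),np.uint8))
        tg.append((c,m))
    def cost(p):
        p=np.array([x+p[0],y+p[1],p[2],p[3]*.05 if yaw else 0]);s=0
        for c,m in tg:
            k=sil(c,l,p);s+=1-(k&m).sum()/max(1,(k|m).sum())
        return s+((p[2]/30)**2)*.05
    b=None
    for y0 in((-5,0,5) if yaw else (0,)):
        r=minimize(cost,[0,0,0,y0],method='Nelder-Mead',options=dict(initial_simplex=np.array([[0,0,0,y0],[12,0,0,y0],[0,12,0,y0],[0,0,8,y0],[0,0,0,y0+2.5]]),xatol=.2,fatol=1e-4,maxiter=150))
        if b is None or r.fun<b.fun:b=r
    p=b.x;return np.array([x+p[0],y+p[1],p[2],p[3]*.05 if yaw else 0]),b.fun/max(1,len(tg)),len(tg)
E
cat > m.py <<'E'
from fit import *
np.set_printoptions(precision=3,suppress=True)
import pickle
a=capture('scene');b=capture('top')
L=[('bottle_a',412,146),('bottle_a',369,-294),('jar_a',455,11),('jar_a',369,262),('tube_block',434,-142),('bottle_tray',555,-335),('jar_tray',648,16),('block_tray',571,350),('tip_box',770,-186),('white_rack',758,190)]
im={0:a['img'].copy(),1:b['img'].copy()};out=[]
for l,x,y in L:
    p,f,n=fit(l,x,y,(a,b),l not in('bottle_a','jar_a'));print(l,p,round(f,3),n);out.append((l,p))
    for i,c in enumerate((a,b)):
        k=cv2.resize(sil(c,l,p),(640,480),interpolation=cv2.INTER_NEAREST)
        cv2.drawContours(im[i],cv2.findContours(k,0,1)[0],-1,(0,255,0),1)
pickle.dump(out,open('poses.pkl','wb'))
cv2.imwrite('pics/o1.png',cv2.resize(im[1][100:350,130:540],(800,488),interpolation=2)[:,:,::-1])
cv2.imwrite('pics/o0.png',cv2.resize(im[0][130:360,95:525],(800,428),interpolation=2)[:,:,::-1])
E
time python3 m.py
```

```text
bottle_a [417.364 151.518   0.89    0.   ] 0.076 2
bottle_a [ 373.954 -291.019   -1.296    0.   ] 0.107 2
jar_a [462.939  14.414   0.466   0.   ] 0.044 2
jar_a [372.502 265.638   1.341   0.   ] 0.051 2
tube_block [ 428.139 -141.965    1.242    0.058] 0.062 2
bottle_tray [ 555.623 -334.021    0.594   -0.269] 0.05 2
jar_tray [648.989  18.72    0.941   0.017] 0.036 2
block_tray [569.289 355.313   0.437   0.053] 0.036 2
tip_box [ 773.915 -186.518   -2.01     0.04 ] 0.077 2
white_rack [763.284 185.392   3.135  -0.056] 0.176 2
real	0m32.150s
user	0m24.266s
sys	0m4.692s
```

View pics/o1.png

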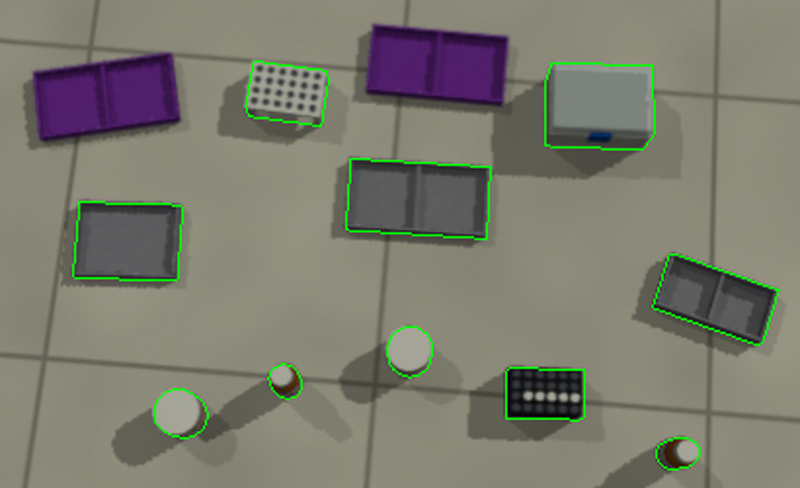

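View pics/o0.png

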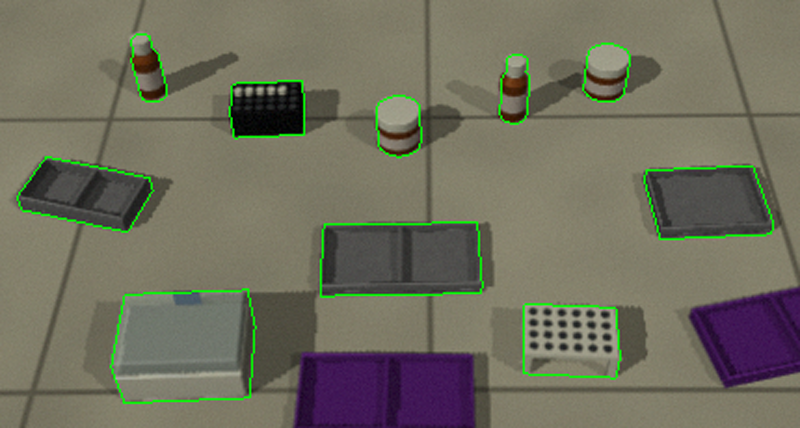

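The outlines match in both views, and the grey jar tray at (343,202) is confirmed. I'll use one tool yaw throughout: jaws closing along world x, turned 0.05 rad.

```bash
cat > go.py <<'E'
import sys,numpy as np
from rig import sense
from scipy.spatial.transform import Rotation as Ro
s=sense();q=np.array(s['ee_rot']);R=Ro.from_quat(q[[1,2,3,0]])
w=.05;T=np.c_[[-np.sin(w),np.cos(w),0],[np.cos(w),np.sin(w),0],[0,0,-1]]
v=(R.inv()*Ro.from_matrix(T)).as_rotvec()/(np.pi/2)
print('t',round(s['time_s'],2),'pos',np.round(s['eef_pos'],1),'turn',np.round(v,3),'w',round(s['grip_width'],3))
for a in sys.argv[1:]:
    p=np.array(eval(a),float);print(a,np.round(R.inv().apply(p-s['eef_pos'])/400,3))
E
python3 go.py 372,266,130 372,266,35
python3 - <<'E'
import pickle,numpy as np
P=pickle.load(open('poses.pkl','rb'))
for l,p in P:
    if l in('bottle_tray','jar_tray'):
        for s in(1,-1):
            d=s*(31 if l[0]=='b' else 41);print(l,s,np.round([p[0]-d*np.sin(p[3]),p[1]+d*np.cos(p[3])],1))
E
```

```text
t 2.8 pos [155.6 501.4 250.3] turn [ 0.    -0.     0.777] w 1.0
372,266,130 [-0.691 -0.402  0.301]
372,266,35 [-0.691 -0.402  0.538]
bottle_tray 1 [ 563.9 -304.1]
bottle_tray -1 [ 547.4 -363.9]
jar_tray 1 [648.3  59.7]
jar_tray -1 [649.7 -22.3]
```

>>> jog_arm(series="-0.691 -0.402 0.301 0 0 0.777 1; -0.691 -0.402 0.301 0 0 0.777 1; -0.691 -0.402 0.301 0 0 0.777 1; -0.691 -0.402 0.301 0 0 0.777 1; -0.691 -0.402 0.301 0 0 0.777 1; -0.691 -0.402 0.301 0 0 0.777 1; -0.691 -0.402 0.301 0 0 0.777 1; -0.691 -0.402 0.301 0 0 0.777 1; -0.691 -0.402 0.301 0 0 0.777 1; -0.691 -0.402 0.301 0 0 0.777 1", grip_force=40)

```text
time_s: 4.05
eef_pos: [371.8, 266.2, 130.0]
ee_rot: [0.0, 0.689, 0.725, 0.0]
force: [0.3, -0.3, 0.4]
grip_width: 1.001
grip_force: 0.0
```

```bash
python3 go.py 372,266,130 372,266,36 372,266,140 648.3,59.7,140
```

```text
t 4.05 pos [371.8 266.2 130. ] turn [ 0.    -0.     0.001] w 1.001
372,266,130 [-0.001  0.001  0.   ]
372,266,36 [-0.001  0.001  0.235]
372,266,140 [-0.001  0.001 -0.025]
648.3,59.7,140 [-0.551  0.664 -0.025]
```

>>> jog_arm(series="0 0 0.12 0 0 0 1; 0 0 0.2 0 0 0 1; 0 0 0.235 0 0 0 1; 0 0 0.235 0 0 0 1; 0 0 0.235 0 0 0 -1; 0 0 0.235 0 0 0 -1; 0 0 0.235 0 0 0 -1; 0 0 0.235 0 0 0 -1; 0 0 0.235 0 0 0 -1; 0 0 0.235 0 0 0 -1; 0 0 0.235 0 0 0 -1; 0 0 0.235 0 0 0 -1")

```text
time_s: 5.55
eef_pos: [372.4, 266.2, 37.0]
ee_rot: [0.0, 0.689, 0.724, 0.001]
force: [-1.1, -0.2, 5.8]
grip_width: 0.595
grip_force: 40.8
```

```bash
python3 go.py 372,266,100 648.3,59.7,100 648.3,59.7,40
```

```text
t 5.55 pos [372.4 266.2  37. ] turn [ 0.001 -0.    -0.   ] w 0.595
372,266,100 [-0.    -0.001 -0.157]
648.3,59.7,100 [-0.55   0.664 -0.157]
648.3,59.7,40 [-0.55   0.663 -0.007]
```

>>> jog_arm(series="0 0 -0.06 0 0 0 -1; 0 0 -0.15 0 0 0 -1; 0 0 -0.235 0 0 0 -1; -0.55 0.664 -0.235 0 0 0 -1; -0.55 0.664 -0.235 0 0 0 -1; -0.55 0.664 -0.235 0 0 0 -1; -0.55 0.664 -0.235 0 0 0 -1; -0.55 0.664 -0.235 0 0 0 -1; -0.55 0.664 -0.235 0 0 0 -1; -0.55 0.664 -0.235 0 0 0 -1; -0.55 0.664 -0.235 0 0 0 -1")

```text
time_s: 6.92
eef_pos: [647.5, 59.9, 129.9]
ee_rot: [-0.0, 0.689, 0.725, -0.0]
force: [-0.7, 0.3, -2.0]
grip_width: 0.6
grip_force: 42.5
```

```bash
python3 go.py 648.3,59.7,42
python3 - <<'E'
from fit import *
a=capture('scene');b=capture('top')
for l,x,y in(('jar_tray',648,18),('jar_a',648,60)):
    if l[0]=='j' and l[4]=='a': 
        M['jar_a']=[cyl(26,0,50)+[0,0,93]]
        for n,c in(('s',a),('t',b)):
            for r in regions_of(l,c): print(n,np.round(r['point']),round(r['confidence'],2),proj(c,[x,y,118]))
    print(fit(l,x,y,(a,b),l=='jar_tray'))
cv2.imwrite('pics/g1.png',cv2.resize(a['img'][180:320,220:420],(800,560))[:,:,::-1])
E
```

```text
t 6.92 pos [647.5  59.9 129.9] turn [-0. -0. -0.] w 0.6
648.3,59.7,42 [-0.001  0.002  0.22 ]
  no region jar_tray
(array([ 6.47008777e+02,  1.90432855e+01, -1.20902815e+00,  1.88347180e-02]), np.float64(0.029287417359793066), 1)
s [234. 326.] 0.95 [[229.63940108 330.85879787]]
s [198. 305.] 0.86 [[229.63940108 330.85879787]]
t [277. 339.] 0.97 [[186.55185466 325.40006577]]
  no region jar_a
(array([ 6.48913757e+02,  6.01018576e+01, -4.93023104e-01,  0.00000000e+00]), np.float64(0.5532395117252383), 1)
```

>>> jog_arm(series="0 0.002 0.08 0 0 0 -1; 0 0.002 0.15 0 0 0 -1; 0 0.002 0.19 0 0 0 -1; 0 0.002 0.21 0 0 0 -1; 0 0.002 0.222 0 0 0 -1; 0 0.002 0.222 0 0 0 -1; 0 0.002 0.222 0 0 0 -1")

```text
time_s: 8.2
eef_pos: [649.2, 59.4, 41.7]
ee_rot: [0.0, 0.689, 0.724, 0.0]
force: [-0.3, 0.4, -1.6]
grip_width: 0.596
grip_force: 42.7
```

>>> jog_arm(series="0 0 0.003 0 0 0 -1; 0 0 0.005 0 0 0 -1; 0 0 0.005 0 0 0 -1")

```text
time_s: 8.57
eef_pos: [649.2, 59.4, 41.1]
ee_rot: [0.001, 0.689, 0.724, 0.0]
force: [-4.3, -0.2, 11.6]
grip_width: 0.599
grip_force: 43.8
```

Contact with the tray floor. I'll open and rise, then go above the second jar at (463,14.4).

>>> jog_arm(series="0 0 -0.002 0 0 0 0.4; 0 0 -0.002 0 0 0 1; 0 0 -0.002 0 0 0 1; 0 0 -0.002 0 0 0 1; 0 0 -0.002 0 0 0 1; 0 0 -0.12 0 0 0 1; 0 0 -0.225 0 0 0 1; 0 0 -0.225 0 0 0 1; 0 0 -0.225 0 0 0 1")

```text
time_s: 9.7
eef_pos: [648.4, 59.4, 128.2]
ee_rot: [-0.001, 0.689, 0.724, -0.0]
force: [-0.7, -0.6, 0.0]
grip_width: 1.0
grip_force: 0.0
```

```bash
python3 go.py 463,14.4,130
python3 - <<'E'
from fit import *
a=capture('scene');b=capture('top')
for l,x,y in(('jar_a',648,60),('jar_a',463,14)):
    print(fit(l,x,y,(a,b),False))
E
```

```text
t 9.7 pos [648.4  59.4 128.2] turn [-0.001 -0.    -0.   ] w 1.0
463,14.4,130 [-0.09  -0.469 -0.004]
  no region jar_a
(array([647.16473021,  60.37928821,   0.88419003,   0.        ]), np.float64(0.10646402403629342), 1)
(array([463.62320966,  12.74478466,  -2.46674077,   0.        ]), np.float64(0.20399292471485986), 2)
```

>>> jog_arm(series="-0.09 -0.469 0 0 0 0 1; -0.09 -0.469 0 0 0 0 1; -0.09 -0.469 0 0 0 0 1; -0.09 -0.469 0 0 0 0 1; -0.09 -0.469 0 0 0 0 1; -0.09 -0.469 0.11 0 0 0 1; -0.09 -0.469 0.19 0 0 0 1; -0.09 -0.469 0.23 0 0 0 1; -0.09 -0.469 0.23 0 0 0 1; -0.09 -0.469 0.23 0 0 0 -1; -0.09 -0.469 0.23 0 0 0 -1; -0.09 -0.469 0.23 0 0 0 -1; -0.09 -0.469 0.23 0 0 0 -1; -0.09 -0.469 0.23 0 0 0 -1; -0.09 -0.469 0.23 0 0 0 -1; -0.09 -0.469 0.23 0 0 0 -1")

```text
time_s: 12.0
eef_pos: [463.9, 14.1, 38.0]
ee_rot: [0.001, 0.689, 0.724, 0.001]
force: [-1.3, 0.6, 5.6]
grip_width: 0.595
grip_force: 41.6
```

```bash
python3 go.py 463,-22,130 649.7,-22.3,130 649.7,-22.3,42
```

```text
t 12.0 pos [463.9  14.1  38. ] turn [ 0.001  0.    -0.   ] w 0.595
463,-22,130 [-0.09  -0.006 -0.23 ]
649.7,-22.3,130 [-0.114  0.46  -0.229]
649.7,-22.3,42 [-0.114  0.459 -0.009]
```

>>> jog_arm(series="0 0 -0.06 0 0 0 -1; 0 0 -0.15 0 0 0 -1; 0 0 -0.235 0 0 0 -1; -0.114 0.46 -0.235 0 0 0 -1; -0.114 0.46 -0.235 0 0 0 -1; -0.114 0.46 -0.235 0 0 0 -1; -0.114 0.46 -0.235 0 0 0 -1; -0.114 0.46 -0.235 0 0 0 -1; -0.114 0.46 -0.15 0 0 0 -1; -0.114 0.46 -0.07 0 0 0 -1; -0.114 0.46 -0.03 0 0 0 -1; -0.114 0.46 -0.015 0 0 0 -1; -0.114 0.46 -0.011 0 0 0 -1; -0.114 0.46 -0.009 0 0 0 -1; -0.114 0.46 -0.009 0 0 0 -1")

```text
time_s: 13.88
eef_pos: [649.7, -22.3, 42.1]
ee_rot: [0.001, 0.689, 0.724, 0.0]
force: [-2.5, 0.9, 5.8]
grip_width: 0.594
grip_force: 43.2
```

Contact. I'll release it.

>>> jog_arm(series="0 0 -0.001 0 0 0 0.4; 0 0 -0.001 0 0 0 1; 0 0 -0.001 0 0 0 1; 0 0 -0.001 0 0 0 1; 0 0 -0.001 0 0 0 1; 0 0 -0.12 0 0 0 1; 0 0 -0.225 0 0 0 1; 0 0 -0.225 0 0 0 1; 0 0 -0.225 0 0 0 1")

```text
time_s: 15.0
eef_pos: [648.9, -22.2, 129.8]
ee_rot: [-0.001, 0.689, 0.724, -0.0]
force: [-0.5, 0.7, -0.8]
grip_width: 1.002
grip_force: 0.0
```

```bash
python3 go.py 417.4,151.5,150 417.4,151.5,43
python3 - <<'E'
from fit import *
a=capture('scene')
save(a,'r2')
for l,x,y in(('jar_a',648,60),('jar_a',650,-22),('bottle_a',417,151)):
    print(fit(l,x,y,(a,),False))
cv2.imwrite('pics/g2.png',cv2.resize(a['img'][120:320,100:500],(800,400))[:,:,::-1])
E
```

```text
t 15.0 pos [648.9 -22.2 129.8] turn [-0.001 -0.    -0.   ] w 1.002
417.4,151.5,150 [ 0.462 -0.557 -0.05 ]
417.4,151.5,43 [ 0.462 -0.556  0.218]
(array([637.56739423,  59.64668039, -10.435063  ,   0.        ]), np.float64(0.07947836087044241), 1)
(array([ 6.47525830e+02, -2.16371791e+01,  4.58574567e-01,  0.00000000e+00]), np.float64(0.09720834145659671), 1)
(array([419.03352696, 150.5293461 ,   0.82764166,   0.        ]), np.float64(0.05147332158903498), 1)
```

View pics/g2.png

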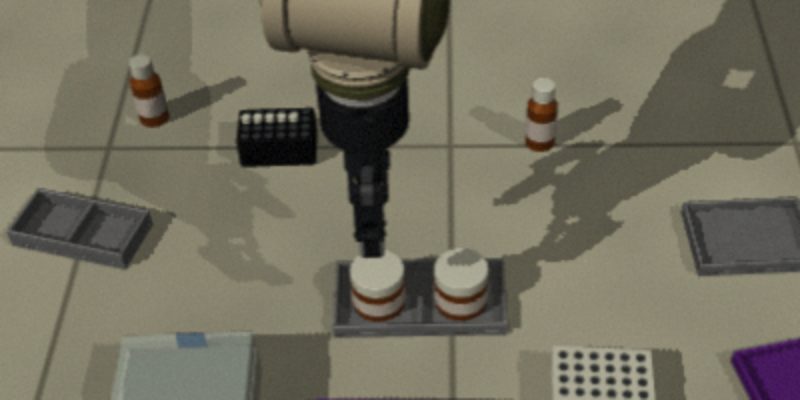

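Both jars stand upright in their bays, at crop (378,285) and (462,285). Next is the nearer bottle, at (417,151).

>>> jog_arm(series="0.462 -0.557 -0.05 0 0 0 1; 0.462 -0.557 -0.05 0 0 0 1; 0.462 -0.557 -0.05 0 0 0 1; 0.462 -0.557 -0.05 0 0 0 1; 0.462 -0.557 -0.05 0 0 0 1; 0.462 -0.557 -0.05 0 0 0 1; 0.462 -0.557 -0.05 0 0 0 1; 0.462 -0.557 0.08 0 0 0 1; 0.462 -0.557 0.18 0 0 0 1; 0.462 -0.557 0.218 0 0 0 1; 0.462 -0.557 0.218 0 0 0 1; 0.462 -0.557 0.218 0 0 0 -1; 0.462 -0.557 0.218 0 0 0 -1; 0.462 -0.557 0.218 0 0 0 -1; 0.462 -0.557 0.218 0 0 0 -1; 0.462 -0.557 0.218 0 0 0 -1; 0.462 -0.557 0.218 0 0 0 -1; 0.462 -0.557 0.218 0 0 0 -1; 0.462 -0.557 0.218 0 0 0 -1", grip_force=35)

```text
time_s: 17.58
eef_pos: [418.0, 151.3, 44.2]
ee_rot: [0.0, 0.689, 0.724, 0.0]
force: [-1.9, -0.3, 5.6]
grip_width: 0.389
grip_force: 34.6
```

```bash
python3 go.py 417.4,151.5,150 563.9,-304.1,150 563.9,-304.1,47
```

```text
t 17.57 pos [418.  151.3  44.2] turn [ 0.001  0.    -0.   ] w 0.389
417.4,151.5,150 [ 0.001 -0.001 -0.265]
563.9,-304.1,150 [-1.155  0.308 -0.264]
563.9,-304.1,47 [-1.155  0.308 -0.007]
```

>>> jog_arm(series="0 0 -0.06 0 0 0 -1; 0 0 -0.17 0 0 0 -1; 0 0 -0.27 0 0 0 -1; -0.9 0.24 -0.27 0 0 0 -1; -0.9 0.24 -0.27 0 0 0 -1; -0.9 0.24 -0.27 0 0 0 -1; -0.9 0.24 -0.27 0 0 0 -1; -0.9 0.24 -0.27 0 0 0 -1; -0.9 0.24 -0.27 0 0 0 -1; -0.9 0.24 -0.27 0 0 0 -1; -0.9 0.24 -0.27 0 0 0 -1; -0.9 0.24 -0.27 0 0 0 -1")

```text
time_s: 19.08
eef_pos: [531.2, -202.4, 151.7]
ee_rot: [-0.0, 0.689, 0.725, 0.0]
force: [-0.9, -0.5, -1.1]
grip_width: 0.384
grip_force: 35.1
```

```bash
python3 go.py 563.9,-304.1,150 563.9,-304.1,49 563.9,-304.1,48
```

```text
t 19.07 pos [ 531.2 -202.4  151.7] turn [-0.    -0.     0.001] w 0.384
563.9,-304.1,150 [-0.258  0.069  0.004]
563.9,-304.1,49 [-0.258  0.069  0.257]
563.9,-304.1,48 [-0.258  0.069  0.259]
```

>>> jog_arm(series="-0.258 0.069 0 0 0 0 -1; -0.258 0.069 0 0 0 0 -1; -0.258 0.069 0 0 0 0 -1; -0.258 0.069 0 0 0 0 -1; -0.258 0.069 0.1 0 0 0 -1; -0.258 0.069 0.19 0 0 0 -1; -0.258 0.069 0.235 0 0 0 -1; -0.258 0.069 0.253 0 0 0 -1; -0.258 0.069 0.259 0 0 0 -1; -0.258 0.069 0.261 0 0 0 -1; -0.258 0.069 0.261 0 0 0 -1")

```text
time_s: 20.45
eef_pos: [564.4, -305.5, 48.2]
ee_rot: [0.001, 0.689, 0.724, 0.0]
force: [-0.7, 0.0, 4.6]
grip_width: 0.383
grip_force: 35.5
```

>>> jog_arm(series="0 0 -0.001 0 0 0 0; 0 0 -0.001 0 0 0 1; 0 0 -0.001 0 0 0 1; 0 0 -0.001 0 0 0 1; 0 0 -0.001 0 0 0 1; 0 0 -0.12 0 0 0 1; 0 0 -0.25 0 0 0 1; 0 0 -0.25 0 0 0 1; 0 0 -0.25 0 0 0 1")

```text
time_s: 21.58
eef_pos: [563.7, -305.0, 146.3]
ee_rot: [-0.001, 0.689, 0.724, -0.0]
force: [0.6, -0.3, -0.2]
grip_width: 0.999
grip_force: 0.0
```

```bash
python3 go.py 374,-291,150 374,-291,43
python3 - <<'E'
from fit import *
a=capture('scene');b=capture('top')
for l,x,y in(('bottle_a',564,-304),('bottle_a',374,-291)):
    print(fit(l,x,y,(a,b),False))
E
```

```text
t 21.57 pos [ 563.7 -305.   146.3] turn [-0.001 -0.001 -0.   ] w 0.999
374,-291,150 [ 0.058 -0.472 -0.009]
374,-291,43 [ 0.058 -0.472  0.259]
  no region bottle_a
(array([ 566.23598847, -306.04730972,    5.3616347 ,    0.        ]), np.float64(0.07940293693675651), 1)
  no region bottle_a
(array([ 375.34401221, -290.6690552 ,    1.93450727,    0.        ]), np.float64(0.06287380386418069), 1)
```

>>> jog_arm(series="0.058 -0.471 0 0 0 0 1; 0.058 -0.471 0 0 0 0 1; 0.058 -0.471 0 0 0 0 1; 0.058 -0.471 0 0 0 0 1; 0.058 -0.471 0 0 0 0 1; 0.058 -0.471 0.1 0 0 0 1; 0.058 -0.471 0.2 0 0 0 1; 0.058 -0.471 0.258 0 0 0 1; 0.058 -0.471 0.258 0 0 0 1; 0.058 -0.471 0.258 0 0 0 -1; 0.058 -0.471 0.258 0 0 0 -1; 0.058 -0.471 0.258 0 0 0 -1; 0.058 -0.471 0.258 0 0 0 -1; 0.058 -0.471 0.258 0 0 0 -1; 0.058 -0.471 0.258 0 0 0 -1; 0.058 -0.471 0.258 0 0 0 -1; 0.058 -0.471 0.258 0 0 0 -1")

```text
time_s: 24.0
eef_pos: [375.0, -291.7, 44.7]
ee_rot: [0.001, 0.689, 0.724, -0.0]
force: [0.4, 1.1, 6.0]
grip_width: 0.381
grip_force: 34.6
```

```bash
python3 go.py 374,-370,160 547.4,-363.9,160 547.4,-363.9,48
```

```text
t 24.0 pos [ 375.  -291.7   44.7] turn [ 0.001  0.001 -0.   ] w 0.381
374,-370,160 [-0.196 -0.012 -0.288]
547.4,-363.9,160 [-0.202  0.422 -0.288]
547.4,-363.9,48 [-0.202  0.422 -0.008]
```

>>> jog_arm(series="0 0 -0.06 0 0 0 -1; 0 0 -0.17 0 0 0 -1; 0 0 -0.29 0 0 0 -1; 0 0 -0.29 0 0 0 -1; -0.202 0.422 -0.29 0 0 0 -1; -0.202 0.422 -0.29 0 0 0 -1; -0.202 0.422 -0.29 0 0 0 -1; -0.202 0.422 -0.29 0 0 0 -1; -0.202 0.422 -0.29 0 0 0 -1; -0.202 0.422 -0.17 0 0 0 -1; -0.202 0.422 -0.08 0 0 0 -1; -0.202 0.422 -0.03 0 0 0 -1; -0.202 0.422 -0.014 0 0 0 -1; -0.202 0.422 -0.01 0 0 0 -1; -0.202 0.422 -0.008 0 0 0 -1; -0.202 0.422 -0.008 0 0 0 -1")

```text
time_s: 26.0
eef_pos: [547.6, -364.2, 48.8]
ee_rot: [0.001, 0.689, 0.724, -0.0]
force: [-2.1, 1.6, 6.9]
grip_width: 0.385
grip_force: 35.9
```

>>> jog_arm(series="0 0 -0.001 0 0 0 0; 0 0 -0.001 0 0 0 1; 0 0 -0.001 0 0 0 1; 0 0 -0.001 0 0 0 1; 0 0 -0.001 0 0 0 1; 0 0 -0.12 0 0 0 1; 0 0 -0.25 0 0 0 1; 0 0 -0.25 0 0 0 1; 0 0 -0.25 0 0 0 1")

```text
time_s: 27.12
eef_pos: [547.0, -363.5, 146.2]
ee_rot: [-0.001, 0.689, 0.724, 0.0]
force: [-0.4, 0.2, 0.1]
grip_width: 1.0
grip_force: 0.0
```

```bash
python3 go.py 428,-142,130 428,-142,32
python3 - <<'E'
from fit import *
a=capture('scene');b=capture('top')
print(fit('tube_block',428,-142,(a,b)))
for x,y in((564,-305),(547,-364)): print(fit('bottle_a',x,y,(a,b),False))
E
```

```text
t 27.12 pos [ 547.  -363.5  146.2] turn [-0.001 -0.001 -0.   ] w 1.0
428,-142,130 [ 0.568 -0.27   0.041]
428,-142,32 [ 0.567 -0.269  0.286]
  no region tube_block
(array([ 4.27307096e+02, -1.43157613e+02, -8.04826343e-01,  8.89082876e-02]), np.float64(0.062357584335543684), 1)
(array([ 566.49500914, -305.66339127,    4.88475155,    0.        ]), np.float64(0.07342012790912882), 2)
  no region bottle_a
(array([ 5.61483995e+02, -3.07849785e+02,  3.38314521e-06,  0.00000000e+00]), np.float64(0.06521317829457426), 1)
```

>>> jog_arm(series="0.567 -0.27 0 0 0 0 1; 0.567 -0.27 0 0 0 0 1; 0.567 -0.27 0 0 0 0 1; 0.567 -0.27 0 0 0 0 1; 0.567 -0.27 0 0 0 0 1; 0.567 -0.27 0 0 0 0 1; 0.567 -0.27 0.1 0 0 0 1; 0.567 -0.27 0.2 0 0 0 1; 0.567 -0.27 0.26 0 0 0 1; 0.567 -0.27 0.286 0 0 0 1; 0.567 -0.27 0.286 0 0 0 1; 0.567 -0.27 0.286 0 0 0 -1; 0.567 -0.27 0.286 0 0 0 -1; 0.567 -0.27 0.286 0 0 0 -1; 0.567 -0.27 0.286 0 0 0 -1; 0.567 -0.27 0.286 0 0 0 -1; 0.567 -0.27 0.286 0 0 0 -1; 0.567 -0.27 0.286 0 0 0 -1", grip_force=50)

```text
time_s: 29.78
eef_pos: [428.7, -142.9, 33.7]
ee_rot: [0.001, 0.689, 0.724, 0.0]
force: [-0.3, -0.3, 5.1]
grip_width: 0.62
grip_force: 53.2
```

```bash
python3 go.py 460,200,150 569.3,355.3,150 569.3,355.3,36
```

```text
t 29.77 pos [ 428.7 -142.9   33.7] turn [ 0.001  0.001 -0.   ] w 0.62
460,200,150 [ 0.852  0.121 -0.292]
569.3,355.3,150 [ 1.226  0.413 -0.292]
569.3,355.3,36 [ 1.227  0.413 -0.007]
```

>>> jog_arm(series="0 0 -0.06 0 0 0 -1; 0 0 -0.17 0 0 0 -1; 0 0 -0.25 0 0 0 -1; 0.9 0.3 -0.25 0 0 0 -1; 0.9 0.3 -0.25 0 0 0 -1; 0.9 0.3 -0.25 0 0 0 -1; 0.9 0.3 -0.25 0 0 0 -1; 0.9 0.3 -0.25 0 0 0 -1; 0.9 0.3 -0.25 0 0 0 -1; 0.9 0.3 -0.25 0 0 0 -1; 0.9 0.3 -0.25 0 0 0 -1; 0.9 0.3 -0.25 0 0 0 -1")

```text
time_s: 31.28
eef_pos: [530.2, 221.7, 132.9]
ee_rot: [0.0, 0.69, 0.724, -0.0]
force: [0.1, -0.4, -1.8]
grip_width: 0.621
grip_force: 53.7
```

```bash
python3 go.py 569.3,355.3,130 569.3,355.3,38
python3 - <<'E'
from fit import *
a=capture('scene');b=capture('top')
print(fit('block_tray',569,355,(a,b)))
cv2.imwrite('pics/g3.png',cv2.resize(a['img'][120:340,100:520],(800,420))[:,:,::-1])
E
```

```text
t 31.27 pos [530.2 221.7 132.9] turn [-0.     0.    -0.001] w 0.621
569.3,355.3,130 [0.329 0.114 0.007]
569.3,355.3,38 [0.329 0.114 0.237]
(array([5.68607885e+02, 3.54950431e+02, 4.36506199e-03, 2.77113557e-02]), np.float64(0.41745254366771384), 2)
```

View pics/g3.png

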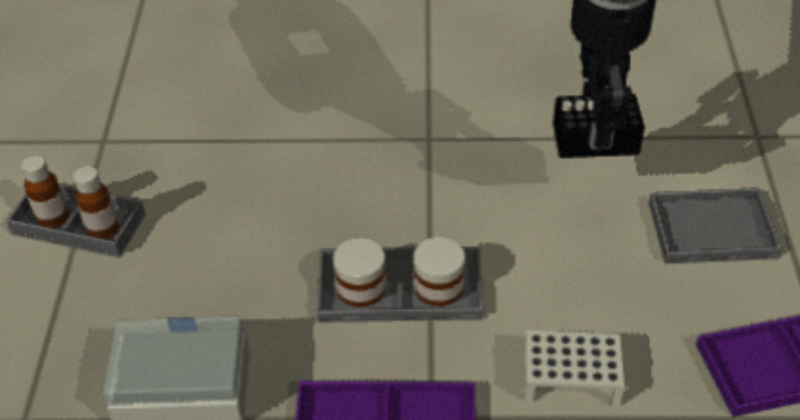

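Both bottles stand in their bays, at crop (45,190) and (95,205), and the block hangs level at (598,125). I'll place the block now.

>>> jog_arm(series="0.329 0.113 0 0 0 0 -1; 0.329 0.113 0 0 0 0 -1; 0.329 0.113 0 0 0 0 -1; 0.329 0.113 0 0 0 0 -1; 0.329 0.113 0.01 0 0 0 -1; 0.329 0.113 0.1 0 0 0 -1; 0.329 0.113 0.18 0 0 0 -1; 0.329 0.113 0.215 0 0 0 -1; 0.329 0.113 0.23 0 0 0 -1; 0.329 0.113 0.236 0 0 0 -1; 0.329 0.113 0.239 0 0 0 -1; 0.329 0.113 0.239 0 0 0 -1")

```text
time_s: 32.98
eef_pos: [569.2, 356.7, 37.8]
ee_rot: [0.0, 0.689, 0.724, 0.0]
force: [0.8, -0.3, -1.1]
grip_width: 0.619
grip_force: 53.7
```

>>> jog_arm(series="0 0 0.003 0 0 0 -1; 0 0 0.004 0 0 0 -1; 0 0 0.004 0 0 0 -1")

```text
time_s: 33.35
eef_pos: [569.2, 356.8, 37.7]
ee_rot: [0.0, 0.689, 0.724, 0.001]
force: [-5.1, -3.2, 11.4]
grip_width: 0.622
grip_force: 55.3
```

Contact. I'll release it and retreat.

>>> jog_arm(series="0 0 -0.002 0 0 0 0.4; 0 0 -0.002 0 0 0 1; 0 0 -0.002 0 0 0 1; 0 0 -0.002 0 0 0 1; 0 0 -0.002 0 0 0 1; 0 0 -0.12 0 0 0 1; 0 0 -0.25 0 0 0 1; 0 0 -0.35 0 0 0 1; 0 -0.6 -0.35 0 0 0 1; 0 -0.6 -0.35 0 0 0 1; 0 -0.6 -0.35 0 0 0 1; 0 -0.6 -0.35 0 0 0 1; 0 -0.6 -0.35 0 0 0 1; 0 -0.6 -0.35 0 0 0 1")

```text
time_s: 35.1
eef_pos: [329.8, 345.0, 175.9]
ee_rot: [0.0, 0.689, 0.724, 0.001]
force: [0.4, 0.1, 0.1]
grip_width: 1.001
grip_force: 0.0
```

Run:
```python
from fit import *
np.set_printoptions(precision=2,suppress=True)
a=capture('scene');b=capture('top')
for l,x,y in(('tube_block',569,355),('jar_a',648,60),('jar_a',650,-22),('bottle_a',564,-305),('bottle_a',547,-364),('tip_box',774,-186),('white_rack',763,185)): print(l,fit(l,x,y,(a,b),l not in('bottle_a','jar_a')))
v=np.vstack([cv2.resize(a['img'][150:350,100:520],(630,300)),cv2.resize(b['img'][100:290,140:540],(630,299))])
cv2.imwrite('pics/end.png',v[:,:,::-1])
```

```text
tube_block (array([571.22, 358.64,   4.12,   0.02]), np.float64(0.07148093025044783), 2)
jar_a (array([650.75,  59.35,   7.76,   0.  ]), np.float64(0.055885812916807304), 2)
jar_a (array([651.12, -22.03,   5.63,   0.  ]), np.float64(0.07862651334167567), 2)
bottle_a (array([ 566.56, -306.14,    4.05,    0.  ]), np.float64(0.08519407357070372), 2)
bottle_a (array([ 550.11, -361.33,    2.09,    0.  ]), np.float64(0.559697548460079), 2)
tip_box (array([ 774.31, -187.82,   -1.53,    0.02]), np.float64(0.046309720959621936), 2)
white_rack (array([763.41, 185.51,   4.46,  -0.07]), np.float64(0.18061716803210395), 2)
```

View pics/end.png

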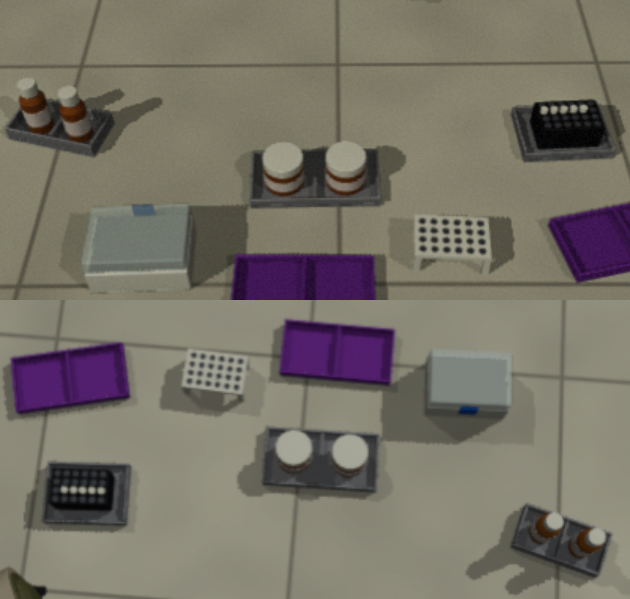

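All five things stand upright in their places, and the tip box and white rack haven't moved. I'm handing the job in.

```bash
python3 -c "
from rig import *
print(finish_job())"
```

```text
the job is handed in; nothing more can be done
None
```

I've handed the job in: both bottles, both jars and the tube block stand upright in their trays, set down without a drop, and the tip box and white rack haven't moved; the hand-in call gave no verdict back.

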